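# Take a propped dry-box lid on the finger and ease it shut

## Task

The lid of the white dry box stands open on its prop rod. With a finger, push the rod outward from under the lid so that it swings down and hangs at the box's side, catch the falling lid from below on the outside of the finger while it is still well open, and lower it on the finger until it is fully shut, without letting it drop or bump at the end. Press lightly, take hold of nothing, do not push the open lid down from above, and leave the vials in the box and the things round it where they stand.

Things in the scene. Friction and masses are not known exactly. Their poses are not given: they have to be found in the camera images.
- dry_box: White plastic desiccator box, fixed to the bench, 150 (x) by 200 (y) by 130 mm high, open at the top, walls 6 mm. Origin: centre of its underside; x points to its back (hinge side), y to its left seen from the robot, z up. Its front, with a tray and a round dial, faces the robot, turned by up to 0.25 rad. A steel shelf 68 mm above the bench carries three vials.
- lid (a joint): Angle of the lid in rad: 0 shut (flat on the rim), larger is more open; about 0.70 at the start, resting on the prop's ball; hinge stop at 1.3. Aluminium frame with a glass pane, 12 mm thick, flat underside, 0.32 to 0.5 kg. The hinge is only slightly damped: with nothing carrying it the lid falls shut in a fraction of a second.
- lid_edge (a point): Middle of the lid's front lower edge (moves with the lid), 175 mm from the hinge axis. The lid is 228 mm wide, 14 mm past the box at either side. When shut its front edge stands 25 mm ahead of the box's front wall, so that a finger can be under it there, in front of the box.
- lid_hinge (a point): Middle of the hinge axis, at the top of the back wall, 130 mm above the bench; the axis runs along the box's y. The lid's underside is the plane through this axis.
- prop (a joint): Angle of the prop in rad: 0 propping (at its inner stop, leaning 3 degrees inward), grows as it swings outward to the box's right (-y of the box); 2.95 hanging at the box's right side. After about 0.2 it is clear of the lid's right edge and falls by itself. Steel rod 7 mm thick, 110 mm from pivot to ball, swings about the box's x. 1 to 3 N near the ball moves it.
- prop_tip (a point): Centre of the rubber ball (12 mm across) on the rod's free end that carries the lid's underside; at the start about 12 mm inside the lid's right edge, 125 mm in front of the hinge axis and 98 mm above it, about 16 mm (along the lid) behind its front edge.
- prop_pivot (a point): Pivot of the prop, 8 mm outside the box's right wall and 12 mm below its rim.
- vial_1: Sample vial with screw cap, 22 mm across, 50 mm high, standing loose on the shelf in the box; origin at the centre of its underside, z up.
- vial_2: As vial_1.
- vial_3: As vial_1.
- beaker_100: Glass beaker, 54 mm across, 72 mm high, beside the box on its left; origin at its underside's centre.
- stopper_3: Black rubber stopper, 36 mm across, 30 mm high, left of the box; origin at its underside's centre.
- petri_dish: Glass dish, 86 mm across, 12 mm high, farther left; origin at its underside's centre.
- erlenmeyer: Conical flask, 84 mm across, 131 mm high, right of the box beyond the prop's swing; origin at its underside's centre.
- vial_5: Sample vial, 22 mm across, 50 mm high, right of the box beyond the prop's swing; origin at its underside's centre.
- marker_2: Marker pen 124 mm long, 18 mm thick, lying in front of the box; origin at the middle of its underside.

How it is judged:
By the outcome, as a careful person would: the job done as asked, in the order asked, and still so for the second after the job is handed in, with the robot touching nothing.
It also fails if it takes over 51 s, if anything falls off the work surface, if the arm or the gripper's body presses on something with over 40 N, if the wrist force passes 120 N, or if a joint passes its speed limit or range.

## Robot

A 6-joint arm with a two-finger parallel gripper is mounted at the origin on a cart in front of the work surface, level with it; the furniture and walls round the work are solid. World frame = base frame: x ahead of the robot, y to its left, z up, the work surface at z = 0. Lengths are in m, angles in rad, forces in N, time in s.
With the tool pointing down it reaches from about 0.225 to 0.875 m from the base axis. Payload 3.4 kg.
Tool frame: the origin (TCP) lies midway between the tips of the shut fingers; the grasp point (between the pads) lies 19 mm behind it (pinch_z is the distance from the TCP to the grasp point, in m); z points along the fingers, y is the line along which they close (so a half turn about z gives the same grasp; the last joint's range is limited). The gripper opens to 85 mm and grips with 20 to 120 N. Pads are 22 mm wide; open, the fingers measure 114 mm over their backs; the gripper's body (76 mm by 85 mm) begins 54 mm behind the grasp point. The pads swing forward as they close: fully open they stand 13 mm farther back than shut.
Start: joints at [-0.121, 0.276, 1.505, -0, 1.361, -0.121], TCP at [0.575, -0, 0.231] pointing down, gripper open.
Joint ranges: [-2.89, 2.89], [-0.75, 2.08], [0.22, 2.7], [-1.18, 4.32], [0.11, 2.71], [-2.7, 2.7]. Speed limits (rad/s): [2.57, 2.57, 3.14, 3.14, 3.14, 3.14].

## Interface

Orientations are given as a unit quaternion [w, x, y, z].
In Python, from rig import get_state, get_image, sign_off, pinch_z gives the robot as it stands.
- The arm moves only by the tool send_rows, never from a script. Its argument "steps" is one flat list of numbers, 5 for each row, row after row: the gripper's target within -1 to 1 (fully open at 1, half-way at 0, shut at -1), then the shift along the tool's x, y, z in cm, then the turn about the tool's z in degrees. In form: [gripper, x, y, z, roll, gripper, x, y, z, roll, ...]. A call has 1 to 12 rows; each row shifts and turns the commanded pose from where the row before left it, along the tool's axes as they then stand; what a row does not reach is not made up. A row lasts 1/10 s, in which the tool goes at most 50 mm and 8.59 degrees, less where a joint would pass 70% of its speed; a pose out of reach is approached as far as the arm can. A call is refused whole if a number of a shift passes 5 or a number of a turn 8.59, either way. A call with a gripper value outside its range is refused whole. The fingers move at their own pace and stop on an object; "newtons" is the grip in N (left out, the last holds). Time passes only in rows, so rows that do not move let the fingers close. It gives the time, the measured TCP pose, the force, the opening and the grip force at its end, in the units of the state.
- get_state(): the state, without advancing time (a new reading comes with each control period).
- get_image(name): name is "scene" or "side" or "wrist"; returns a dict with "color" (384x512x3 uint8, red, green, blue), "mtx" (3x3 intrinsics, pixels), "T" (4x4, takes a point from camera to world coordinates); the wrist camera has in their place "mount" (4x4, takes a point from camera to tool coordinates, whose origin is the TCP and whose axes are the flange's). Camera axes: x right, y down, z forward; pixel columns grow to the right and rows downward; lengths in m; the calibration is good to about 2 mm. A picture is of the moment at which its call begins: read the wrist's pose just before it. There is no depth.
- sign_off(): hands the job in; it is judged then, once.
The state is a dict: "clock": time; "qpos": joint angles; "qd": joint speeds; "effort": joint torques, N m; "position": TCP position; "ee_rot": TCP orientation; "contact_force": force on the tool from outside, world axes, zero at the start; "moment": the same for the moment, N m; "width": finger opening in m; "gripper_force": force on a finger pad.
Only numpy, scipy, OpenCV 4.12 (cv2) and the standard library are available. Lean on these libraries where they do the work, as an engineer would, in place of code of your own. Each camera call takes 0.05 s, during which the arm holds its last target. There are 200 camera calls.

## Working session

There is one attempt and no reset: what is moved stays moved. The work goes in short steps, Python scripts to look and compute and a tool call to move; the robot and the scene stay as the last step left them, time stands still between calls to the robot, and variables do not carry over. Pictures are saved under pics/ and viewed, at most 10 in all, crops included, and the job is handed in when it is done.

Besides the shell and the picture viewer there is one more tool, called after "Emit:" by a JSON object that holds its "method" and its "body", one argument or row to a line. send_rows: Moves the arm, as the interface text tells. Its arguments: {"type":"object","properties":{"steps":{"type":"array"},"newtons":{"type":"number"}},"required":["steps"]}

```bash
mkdir -p pics; python3 - <<'E'
from rig import *
import cv2,numpy as np,json
np.set_printoptions(precision=4,suppress=True)
s=get_state();print(s)
for n in ["scene","side","wrist"]:
    d=get_image(n);cv2.imwrite(f"pics/{n}0.png",cv2.resize(d["color"][:,:,::-1],(800,600),interpolation=cv2.INTER_CUBIC))
    print(n,d["mtx"],d.get("T"),d.get("mount"))
    np.savez(f"{n}.npz",K=d["mtx"],T=d.get("T",d.get("mount")))
E
```

```text
{'clock': 0.0, 'qpos': array([-0.121 ,  0.2766,  1.5062, -0.    ,  1.3607, -0.121 ]), 'qd': array([ 0.0015, -0.001 , -0.0004, -0.0002, -0.0006, -0.0004]), 'effort': array([  0.0006, -41.6768, -24.5809,  -0.0002,   0.0111,   0.    ]), 'position': array([0.5744, 0.    , 0.2304]), 'ee_rot': array([-0.0007,  0.7071,  0.7071, -0.0006]), 'contact_force': array([ 0.1287, -0.1557,  0.3644]), 'moment': array([-0.0044, -0.0041,  0.0396]), 'gripper_force': 0.0, 'width': 0.0856987251562428}
scene [[438.6971   0.     262.4794]
 [  0.     438.6971 190.6996]
 [  0.       0.       1.    ]] [[-0.9434 -0.1442  0.2987  0.0995]
 [-0.3317  0.4017 -0.8536  1.2265]
 [ 0.0031 -0.9044 -0.4268  0.7937]
 [ 0.      0.      0.      1.    ]] None
side [[426.0715   0.     255.0083]
 [  0.     426.0715 189.922 ]
 [  0.       0.       1.    ]] [[ 0.6384 -0.541   0.5475 -0.1173]
 [-0.7696 -0.4389  0.4637 -0.6484]
 [-0.0105 -0.7174 -0.6966  1.0191]
 [ 0.      0.      0.      1.    ]] None
wrist [[282.4958   0.     256.5356]
 [  0.     282.4958 189.8655]
 [  0.       0.       1.    ]] None [[-0.0004 -0.9636 -0.2672  0.068 ]
 [ 1.     -0.0005  0.0005  0.0006]
 [-0.0006 -0.2672  0.9636 -0.1426]
 [ 0.      0.      0.      1.    ]]
```

View pics/scene0.png

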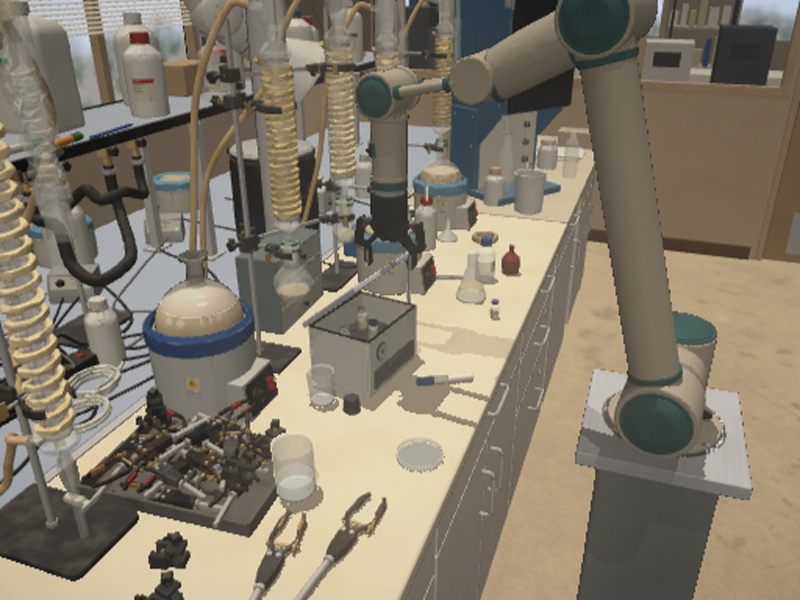

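View pics/side0.png

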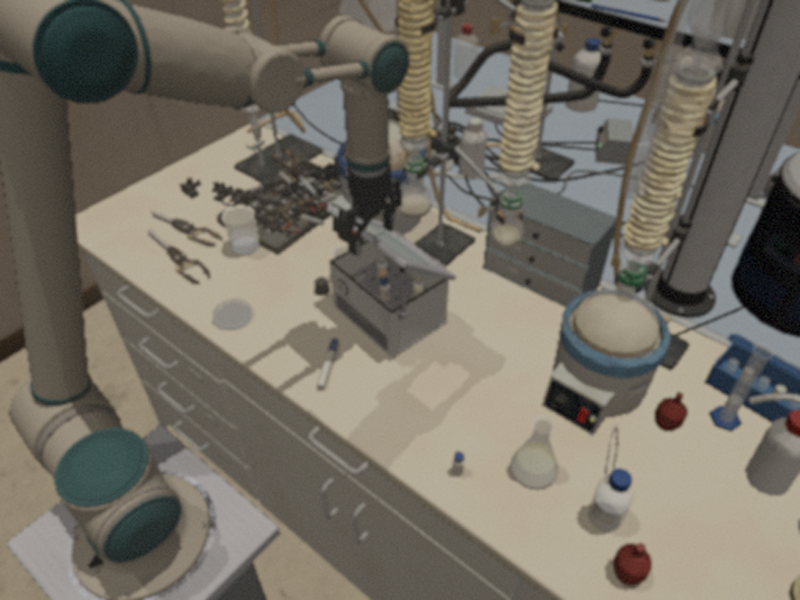

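The scene picture shows the box at about (362,340) with the lid tilted up over it, the gripper right above it, and the marker at (445,378). The side picture shows the box at (390,295), the flask at (535,460) and vial_5 at (458,462). I'll zoom in on the box.

```bash
python3 - <<'E'
import cv2,numpy as np
a=cv2.imread("pics/scene0.png");b=cv2.imread("pics/side0.png")
# crops in 800-scale: scene x290-450,y210-410 ; side x310-470,y180-380
A=cv2.resize(a[210:410,290:450],(400,500),interpolation=cv2.INTER_CUBIC)
B=cv2.resize(b[180:380,310:470],(400,500),interpolation=cv2.INTER_CUBIC)
cv2.imwrite("pics/zoom0.png",np.hstack([A,B]))
E
```

```text
(no output)
```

View pics/zoom0.png

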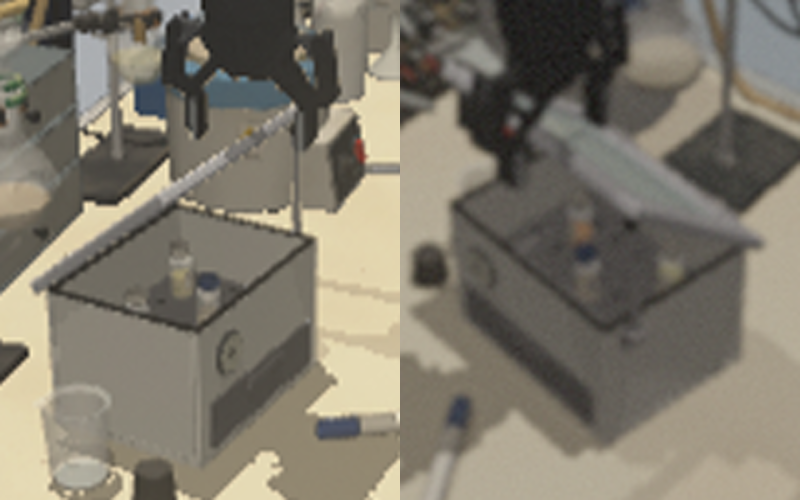

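View pics/wrist0.png

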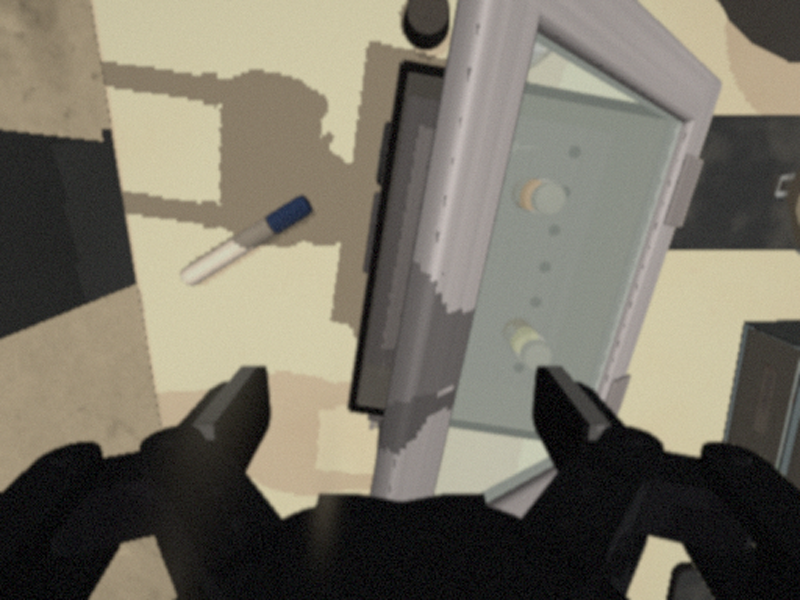

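The zoom shows the rim corners. In the left half (scene camera) they are front-left (199,328), front-right (315,240), back-left (50,289), and the rod runs from (297,232) to about (297,112). In the right half (side camera) they are front-left (453,203), front-right (605,328), and the pivot is near (630,335). In the wrist picture the rim front corners are (405,62) and (350,412). Next I fit the pose.

```bash
cat >h.py <<'E'
import numpy as np
from scipy.spatial.transform import Rotation as R
def cam(n,pos=None,q=None):
    z=np.load(n+".npz");T=z["T"]
    if n=="wrist":
        M=np.eye(4);M[:3,:3]=R.from_quat(np.r_[q[1:],q[0]]).as_matrix();M[:3,3]=pos;T=M@T
    return z["K"],T
def proj(c,p):
    K,T=c;v=(np.atleast_2d(p)-T[:3,3])@T[:3,:3];u=v@K.T;return u[:,:2]/u[:,2:]
def b2w(b,p):
    c,s=np.cos(b[2]),np.sin(b[2]);p=np.atleast_2d(p)
    return np.c_[b[0]+c*p[:,0]-s*p[:,1],b[1]+s*p[:,0]+c*p[:,1],p[:,2]]
E
python3 - <<'E'
from h import *
from scipy.optimize import least_squares
np.set_printoptions(precision=4,suppress=True)
C={"s":cam("scene"),"d":cam("side"),"w":cam("wrist",[.5744,0,.2304],[-.0007,.7071,.7071,-.0006])}
def us(x,y):return np.array([290+x/2.5,210+y/2.5])*.64
def ud(x,y):return np.array([310+(x-400)/2.5,180+y/2.5])*.64
FL=[-.075,.1,.13];FR=[-.075,-.1,.13];BL=[.075,.1,.13]
obs=[("s",FL,us(199,328)),("s",FR,us(315,240)),("s",BL,us(50,289)),("s",[-.075,.1,0],us(205,465)),
("d",FL,ud(453,203)),("d",FR,ud(605,328)),("d",[-.075,-.1,0],ud(605,440)),
("w",FL,np.array([405,62])*.64),("w",FR,np.array([350,412])*.64)]
f=lambda b:np.concatenate([proj(C[c],b2w(b,p))[0]-u for c,p,u in obs])
r=least_squares(f,[.6,0,0],loss="soft_l1");print(r.x,f(r.x).reshape(-1,2))
b=r.x
piv=np.array([-.05,-.108,.118])
tip=np.array([-.05,-.102,.228])
q=.70
pts={"piv":piv,"tip":tip,"lidFR":[.075-.175*np.cos(q),-.114,.13+.175*np.sin(q)],"lidFL":[.075-.175*np.cos(q),.114,.13+.175*np.sin(q)],"edge":[.075-.175*np.cos(q),0,.13+.175*np.sin(q)]}
for k,p in pts.items():
    w=b2w(b,p);print(k,w[0],"scene",(proj(C["s"],w)[0]/.64-[290,210])*2.5,"side",(proj(C["d"],w)[0]/.64-[310,180])*2.5+[400,0],"wrist",proj(C["w"],w)[0]/.64)
# table items: side-view flask, vial5 ; marker in wrist
def back(c,u,z):
    K,T=c;d=T[:3,:3]@np.linalg.solve(K,np.r_[u,1]);o=T[:3,3];return o+d*(z-o[2])/d[2]
print("marker",back(C["w"],np.array([305,205])*.64,.009),back(C["w"],np.array([190,275])*.64,.009))
print("flask",back(C["d"],np.array([535,478])*.64,0),"vial5",back(C["d"],np.array([457,470])*.64,0))
E
```

```text
[ 0.6339  0.011  -0.17  ] [[-1.6895  0.4921]
 [-0.564  -1.2487]
 [-2.3639 -0.4542]
 [-2.2738  0.5447]
 [-1.1144 -1.0892]
 [ 0.5436  0.6271]
 [ 1.2231  0.9996]
 [-0.3045 -0.4989]
 [-0.5733  1.688 ]]
piv [ 0.5663 -0.087   0.118 ] scene [292.7159 237.8105] side [639.3547 331.727 ] wrist [387.5942 421.5864]
tip [ 0.5673 -0.0811  0.228 ] scene [289.505  127.1251] side [633.3911 219.3162] wrist [381.8164 554.6645]
lidFR [ 0.5566 -0.0914  0.2427] scene [305.0877 108.845 ] side [634.9403 217.6961] wrist [352.2602 608.6828]
lidFL [0.5951 0.1333 0.2427] scene [161.3477 203.8977] side [442.728  71.12 ] wrist [ 482.4681 -102.5851]
edge [0.5759 0.0209 0.2427] scene [237.8243 153.3251] side [533.9412 140.6768] wrist [403.2026 330.4069]
marker [0.4973 0.0441 0.009 ] [ 0.3967 -0.0139  0.009 ]
flask [ 0.4882 -0.436   0.    ] vial5 [ 0.4162 -0.3236  0.    ]
```

The fit is good to about 2 mm: box at (0.634, 0.011), yaw -0.17. The predicted pivot, tip and lid edge match the pictures. Next I go up, shut the gripper and move in front of the lid, aligned with the box.

Emit:
{"method": "send_rows", "body": {
  "newtons": 20,
  "steps": [1,0,0,-2,0,1,0,0,-3,0,1,0,0,-3,0,1,0,0,-1,0,-1,-1,-2,0,0,-1,-1,-2,0,0,-1,-1,-2,0,0,-1,-1,-1,0,0,-1,0,0,0,-8.02,-1,0,0,0,-8.02,-1,0,0,0,-8.02,-1,0,0,0,-8.02]
}}

```text
clock: 1.35
position: [0.5051, -0.0403, 0.3206]
ee_rot: [-0.0, 0.482, 0.876, -0.0]
contact_force: [1.2, -0.0, 0.2]
width: -0.0001
gripper_force: 0.0
```

Emit:
{"method": "send_rows", "body": {
  "steps": [-1,0,0,0,-8.02,-1,0,0,0,-8.02,-1,0,0,0,-8.02,-1,0,0,0,-8.02,-1,0,0,0,-8.02,-1,0,0,0,-8.02,-1,0,0,0,0]
}}

```text
clock: 2.05
position: [0.5051, -0.0402, 0.3206]
ee_rot: [-0.0, 0.086, 0.996, 0.0]
contact_force: [0.8, 0.1, 0.3]
width: -0.0002
gripper_force: 0.0
```

```bash
cat >>h.py <<'E'
B=np.array([.6339,.011,-.17])
def w2b(p):
    c,s=np.cos(B[2]),np.sin(B[2]);d=np.array(p)-[B[0],B[1],0];return np.array([c*d[0]+s*d[1],-s*d[0]+c*d[1],d[2]])
def st():
    from rig import get_state
    s=get_state();f=s["contact_force"];c,sn=np.cos(B[2]),np.sin(B[2])
    M=R.from_quat(np.roll(s["ee_rot"],-1)).as_matrix()
    print("t",round(s["clock"],2),"box TCP",w2b(s["position"]).round(4),"F box",np.round([c*f[0]+sn*f[1],-sn*f[0]+c*f[1],f[2]],2),"yawerr deg",round(np.degrees(np.arctan2(M[1,1],M[0,1])-np.pi/2-B[2]),2),"toolx/z",M[:,0].round(3),M[:,2].round(3),"w",round(s["width"],4))
    return s
E
python3 - <<'E'
from h import *;from rig import *;import cv2
s=st();a=get_image("scene")["color"];b=get_image("side")["color"];w=get_image("wrist")["color"]
za=cv2.resize(a[100:260,170:300],(390,480),interpolation=cv2.INTER_CUBIC)
zb=cv2.resize(b[70:230,180:310],(390,480),interpolation=cv2.INTER_CUBIC)
cv2.imwrite("pics/z1.png",np.hstack([za,zb])[:,:,::-1]);cv2.imwrite("pics/w1.png",w[:,:,::-1])
E
```

```text
t 2.05 box TCP [-0.1183 -0.0722  0.3206] F box [0.77 0.24 0.31] yawerr deg -0.09 toolx/z [-0.985  0.171  0.001] [-0.001  0.    -1.   ] w -0.0002
```

View pics/z1.png

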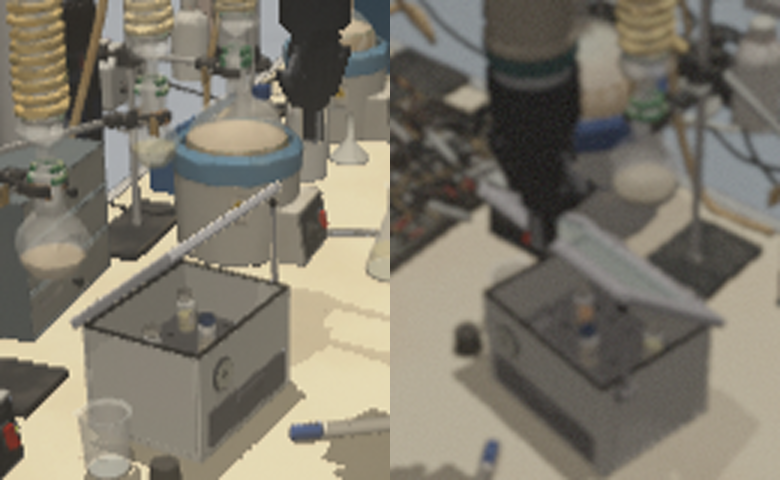

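View pics/w1.png

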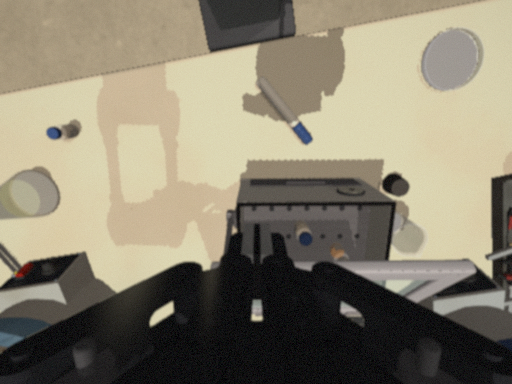

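The pictures show the shut fingers in front of the lid edge and aligned with the box. The lid tip is at (280,187) and the rod ball at (273,203) in the left half, which agrees with the model. The fingers are straight for about 38 mm above the tip. Next I descend in front of the lid and approach it.

Emit:
{"method": "send_rows", "body": {
  "steps": [-1,0,0,2,0,-1,0,0,2,0,-1,0,0,2,0,-1,0,0,2,0,-1,0,0,2,0,-1,0,0,1.2,0,-1,-1.2,0,0,0,-1,-1.2,0,0,0,-1,-1,0,0,0,-1,0,0,0,0,-1,0,0,0,0]
}}

```text
clock: 3.3
position: [0.5392, -0.0459, 0.2097]
ee_rot: [0.0, 0.085, 0.996, -0.0]
contact_force: [-0.6, 0.3, 0.3]
width: 0.0002
gripper_force: 0.0
```

```bash
python3 -c "from h import *;st()"
```

```text
t 3.3 box TCP [-0.0837 -0.0721  0.2097] F box [-0.67  0.23  0.33] yawerr deg -0.06 toolx/z [-0.985  0.17  -0.   ] [ 0. -0. -1.] w 0.0002
```

Emit:
{"method": "send_rows", "body": {
  "steps": [-1,-0.3,0,0,0,-1,-0.3,0,0,0,-1,-0.3,0,0,0,-1,-0.2,0,0,0,-1,0,0,0,0]
}}

```text
clock: 3.8
position: [0.5495, -0.0477, 0.2093]
ee_rot: [-0.0, 0.085, 0.996, 0.0]
contact_force: [-0.0, 0.3, -0.5]
width: -0.0001
gripper_force: 0.0
```

```bash
python3 -c "from h import *;st()"
```

```text
t 3.8 box TCP [-0.0732 -0.0721  0.2093] F box [-0.05  0.25 -0.52] yawerr deg -0.06 toolx/z [-0.985  0.17   0.   ] [-0.  0. -1.] w -0.0001
```

Emit:
{"method": "send_rows", "body": {
  "steps": [-1,-0.15,0,0,0,-1,-0.15,0,0,0,-1,-0.15,0,-0.1,0,-1,0,0,0,0]
}}

```text
clock: 4.2
position: [0.551, -0.0479, 0.2103]
ee_rot: [-0.003, 0.085, 0.996, 0.0]
contact_force: [-7.0, 1.0, 3.8]
width: 0.0003
gripper_force: 3.6
```

```bash
python3 -c "from h import *;st()"
```

```text
t 4.2 box TCP [-0.0717 -0.0721  0.2103] F box [-7.07 -0.23  3.77] yawerr deg -0.05 toolx/z [-0.985  0.17   0.006] [-0.006  0.001 -1.   ] w 0.0003
```

Emit:
{"method": "send_rows", "body": {
  "steps": [-1,-0.15,0,-0.12,0,-1,-0.15,0,-0.12,0,-1,0,0,0,0]
}}

```text
clock: 4.5
position: [0.5534, -0.0484, 0.213]
ee_rot: [-0.003, 0.085, 0.996, 0.0]
contact_force: [-8.9, 0.9, 5.4]
width: -0.0003
gripper_force: 4.4
```

```bash
python3 -c "from h import *;st()"
```

```text
t 4.5 box TCP [-0.0693 -0.0721  0.213 ] F box [-8.97 -0.63  5.44] yawerr deg -0.05 toolx/z [-0.985  0.17   0.007] [-0.007  0.001 -1.   ] w -0.0003
```

Contact is at TCP x of about -0.0715 and the lid edge is now riding on the finger. The arm is compliant, about 3 N/mm. I keep lifting along the arc to bare the rod's side.

Emit:
{"method": "send_rows", "body": {
  "steps": [-1,-0.15,0,-0.15,0,-1,-0.15,0,-0.15,0,-1,-0.15,0,-0.15,0,-1,-0.15,0,-0.15,0,-1,0,0,0,0]
}}

```text
clock: 5.0
position: [0.5595, -0.0494, 0.2194]
ee_rot: [-0.003, 0.085, 0.996, 0.0]
contact_force: [-9.9, 0.6, 7.2]
width: -0.0001
gripper_force: 4.6
```

```bash
python3 - <<'E'
from h import *;from rig import *;import cv2
s=st();a=get_image("scene")["color"];b=get_image("side")["color"]
za=cv2.resize(a[130:210,220:300],(390,390),interpolation=cv2.INTER_CUBIC)
zb=cv2.resize(b[100:200,210:310],(390,390),interpolation=cv2.INTER_CUBIC)
cv2.imwrite("pics/z2.png",np.hstack([za,zb])[:,:,::-1])
E
```

```text
t 5.0 box TCP [-0.0632 -0.0721  0.2194] F box [-9.87 -1.07  7.16] yawerr deg -0.05 toolx/z [-0.985  0.17   0.006] [-0.006  0.001 -1.   ] w -0.0001
```

View pics/z2.png

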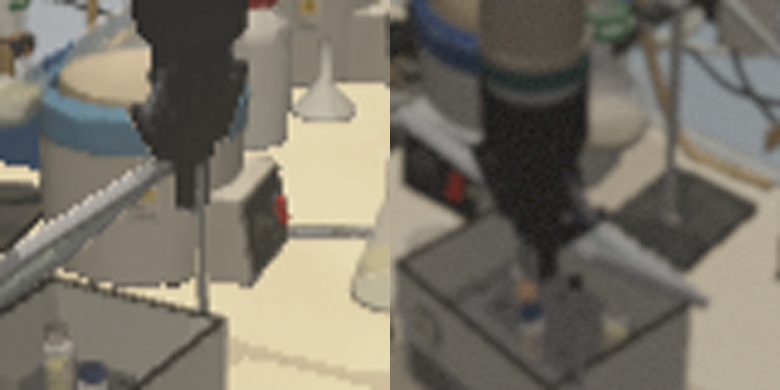

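The left half shows the lid edge on the finger at about (170,165), just under the knuckle flare, with the finger tip at (187,207) and the rod and ball just right of it at (203,165). I raise the finger slightly along the lid edge to keep clear of the knuckle.

Emit:
{"method": "send_rows", "body": {
  "steps": [-1,-0.05,0,-0.2,0,-1,-0.05,0,-0.2,0,-1,0,0,0,0]
}}

```text
clock: 5.4
position: [0.563, -0.05, 0.223]
ee_rot: [-0.001, 0.085, 0.996, 0.0]
contact_force: [-5.3, 0.8, 3.3]
width: 0.0001
gripper_force: 2.5
```

```bash
python3 -c "from h import *;st()"
```

```text
t 5.4 box TCP [-0.0596 -0.0721  0.223 ] F box [-5.38 -0.06  3.32] yawerr deg -0.06 toolx/z [-0.985  0.17   0.001] [-0.001  0.    -1.   ] w 0.0001
```

Emit:
{"method": "send_rows", "body": {
  "steps": [-1,0,-0.4,0,0,-1,0,-0.4,0,0,-1,0,-0.4,0,0,-1,0,-0.4,0,0,-1,0,-0.4,0,0,-1,0,-0.4,0,0,-1,0,0,0,0]
}}

```text
clock: 6.1
position: [0.5595, -0.0747, 0.2227]
ee_rot: [0.0, 0.086, 0.996, -0.0]
contact_force: [-1.6, -0.7, -0.9]
width: 0.0003
gripper_force: 0.8
```

```bash
python3 -c "from h import *;st()"
```

```text
t 6.1 box TCP [-0.0588 -0.0971  0.2227] F box [-1.48 -0.98 -0.87] yawerr deg -0.1 toolx/z [-0.985  0.171 -0.   ] [ 0.    -0.001 -1.   ] w 0.0003
```

Emit:
{"method": "send_rows", "body": {
  "steps": [-1,0,-0.4,0,0,-1,0,-0.4,0,0,-1,0,-0.4,0,0,-1,0,-0.3,0,0,-1,0,0,0,0,-1,0,0,0,0]
}}

```text
clock: 6.7
position: [0.5569, -0.0891, 0.2227]
ee_rot: [-0.0, 0.086, 0.996, -0.0]
contact_force: [-2.1, -0.0, -0.5]
width: -0.0001
gripper_force: 1.0
```

```bash
python3 - <<'E'
from h import *;from rig import *;import cv2
s=st();a=get_image("scene")["color"];b=get_image("side")["color"]
za=cv2.resize(a[130:230,210:310],(390,390),interpolation=cv2.INTER_CUBIC)
zb=cv2.resize(b[100:220,210:330],(390,390),interpolation=cv2.INTER_CUBIC)
cv2.imwrite("pics/z3.png",np.hstack([za,zb])[:,:,::-1])
E
```

```text
t 6.7 box TCP [-0.059  -0.1117  0.2227] F box [-2.05 -0.36 -0.49] yawerr deg -0.07 toolx/z [-0.985  0.17  -0.   ] [-0.    -0.001 -1.   ] w -0.0001
```

View pics/z3.png

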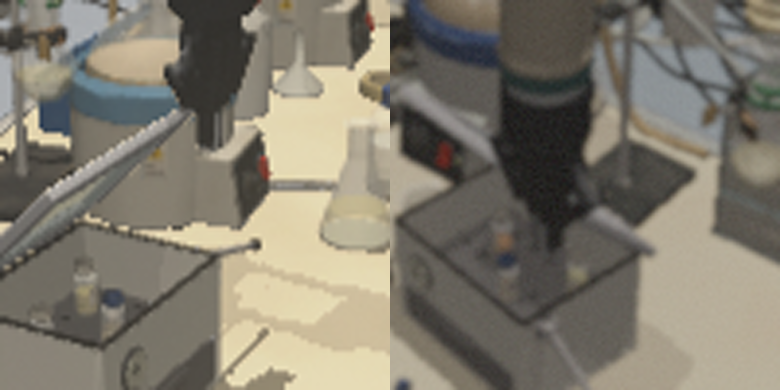

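The rod has left the lid; it was caught mid-swing at about (255,245) in the left half. The lid rests on the finger at about 2 N. Next I slide back inward along the edge, then raise the finger so the edge sits lower on it, away from the knuckle.

Emit:
{"method": "send_rows", "body": {
  "steps": [-1,0,0.5,0,0,-1,0,0.5,0,0,-1,0,0.5,0,0,-1,0,0.5,0,0,-1,0,0.5,0,0,-1,0,0.5,0,0,-1,0,0,-0.3,0,-1,0,0,-0.3,0,-1,0,0,-0.3,0,-1,0,0,-0.3,0,-1,0,0,-0.3,0,-1,0,0,0,0]
}}

```text
clock: 8.0
position: [0.5624, -0.0592, 0.2384]
ee_rot: [0.0, 0.085, 0.996, -0.0]
contact_force: [-1.7, 0.7, -0.8]
width: -0.0001
gripper_force: 0.9
```

```bash
python3 - <<'E'
from h import *
st()
# arc plan: command TCP x,z for q, offset .018->.016, bias 0->2.5mm
q=np.linspace(.8,0,17)
x=.075-.175*np.cos(q)-.0125+.0025*(1-q/.8);z=.13+.175*np.sin(q)-.018
for a in np.c_[q,x*100,z*100,np.r_[0,np.diff(x*100)],np.r_[0,np.diff(z*100)]].round(3):print(a)
E
```

```text
t 8.0 box TCP [-0.0586 -0.0812  0.2384] F box [-1.77  0.41 -0.82] yawerr deg -0.07 toolx/z [-0.985  0.17  -0.001] [ 0.001 -0.    -1.   ] w -0.0001
[ 0.8   -5.942 23.754  0.     0.   ]
[ 0.75  -6.539 23.129 -0.597 -0.625]
[ 0.7   -7.103 22.474 -0.565 -0.655]
[ 0.65  -7.635 21.791 -0.531 -0.683]
[ 0.6   -8.131 21.081 -0.496 -0.71 ]
[ 0.55  -8.591 20.347 -0.46  -0.734]
[ 0.5   -9.014 19.59  -0.423 -0.757]
[ 0.45  -9.398 18.812 -0.385 -0.778]
[ 0.4   -9.744 18.015 -0.345 -0.797]
[  0.35  -10.048  17.201  -0.305  -0.814]
[  0.3   -10.312  16.372  -0.264  -0.829]
[  0.25  -10.534  15.53   -0.222  -0.842]
[  0.2   -10.714  14.677  -0.18   -0.853]
[  0.15  -10.85   13.815  -0.137  -0.862]
[  0.1   -10.944  12.947  -0.093  -0.868]
[  0.05  -10.994  12.075  -0.05   -0.872]
[ 0.00e+00 -1.10e+01  1.12e+01 -6.00e-03 -8.75e-01]
```

Emit:
{"method": "send_rows", "body": {
  "steps": [-1,0.3,0,0.31,0,-1,0.3,0,0.31,0,-1,0.28,0,0.33,0,-1,0.28,0,0.33,0,-1,0.27,0,0.34,0,-1,0.26,0,0.34,0,-1,0.25,0,0.35,0,-1,0.25,0,0.36,0,-1,0,0,0,0]
}}

```text
clock: 8.9
position: [0.5384, -0.0551, 0.21]
ee_rot: [-0.002, 0.085, 0.996, -0.0]
contact_force: [-5.7, -0.1, 2.1]
width: -0.0001
gripper_force: 3.0
```

```bash
python3 -c "from h import *;st()"
```

```text
t 8.9 box TCP [-0.0829 -0.0813  0.21  ] F box [-5.63 -1.02  2.12] yawerr deg -0.06 toolx/z [-0.985  0.17   0.004] [-0.004  0.    -1.   ] w -0.0001
```

Emit:
{"method": "send_rows", "body": {
  "steps": [-1,0.23,0,0.36,0,-1,0.22,0,0.37,0,-1,0.21,0,0.38,0,-1,0.21,0,0.38,0,-1,0.19,0,0.39,0,-1,0.19,0,0.39,0,-1,0,0,0,0]
}}

```text
clock: 9.6
position: [0.5251, -0.0528, 0.1868]
ee_rot: [-0.003, 0.085, 0.996, 0.0]
contact_force: [-7.7, 0.2, 2.0]
width: -0.0002
gripper_force: 3.7
```

```bash
python3 -c "from h import *;st()"
```

```text
t 9.6 box TCP [-0.0965 -0.0813  0.1868] F box [-7.62 -1.06  2.04] yawerr deg -0.05 toolx/z [-0.985  0.17   0.007] [-0.007  0.001 -1.   ] w -0.0002
```

Emit:
{"method": "send_rows", "body": {
  "steps": [-1,0.23,0,0.38,0,-1,0.22,0,0.39,0,-1,0.2,0,0.4,0,-1,0.18,0,0.4,0,-1,0.15,0,0.41,0,-1,0.14,0,0.41,0,-1,0,0,0,0]
}}

```text
clock: 10.3
position: [0.5158, -0.0512, 0.1632]
ee_rot: [-0.002, 0.085, 0.996, -0.0]
contact_force: [-5.6, -1.1, -0.6]
width: -0.0002
gripper_force: 2.7
```

```bash
python3 -c "from h import *;st()"
```

```text
t 10.3 box TCP [-0.1059 -0.0813  0.1632] F box [-5.33 -2.03 -0.59] yawerr deg -0.05 toolx/z [-0.985  0.17   0.003] [-0.003  0.    -1.   ] w -0.0002
```

Emit:
{"method": "send_rows", "body": {
  "steps": [-1,0.11,0,0.4,0,-1,0.1,0,0.4,0,-1,0.09,0,0.4,0,-1,0.08,0,0.4,0,-1,0.06,0,0.4,0,-1,0.05,0,0.4,0,-1,0,0,0,0]
}}

```text
clock: 11.0
position: [0.5101, -0.0502, 0.1391]
ee_rot: [-0.003, 0.085, 0.996, 0.0]
contact_force: [-7.4, -1.8, -1.7]
width: 0.0002
gripper_force: 3.4
```

```bash
python3 - <<'E'
from h import *;from rig import *;import cv2
s=st();a=get_image("scene")["color"]
cv2.imwrite("pics/z4.png",cv2.resize(a[150:260,180:300],(780,715),interpolation=cv2.INTER_CUBIC)[:600,:,::-1])
E
```

```text
t 11.0 box TCP [-0.1117 -0.0813  0.1391] F box [-7.02 -3.08 -1.69] yawerr deg -0.05 toolx/z [-0.985  0.17   0.005] [-0.005  0.    -1.   ] w 0.0002
```

View pics/z4.png

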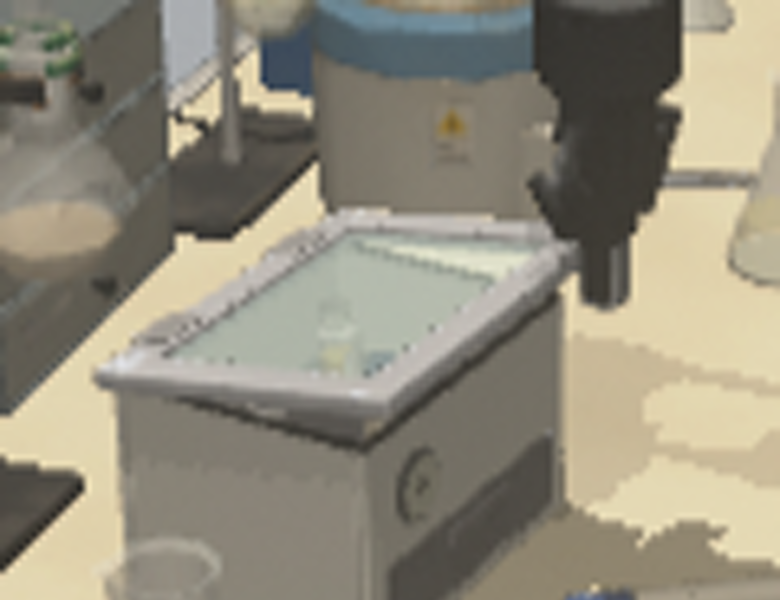

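The picture shows the lid nearly shut, its front-left lower corner at (383,415), and the finger at (605,290) in front of it, carrying the edge. I work out the angle from that corner.

```bash
python3 - <<'E'
from h import *
for q in (0,.05,.1,.15,.2):
    print(q,(proj(cam("scene"),b2w(B,[.075-.175*np.cos(q),.114,.13+.175*np.sin(q)]))[0]-[180,150])*6.5)
print((proj(cam("scene"),b2w(B,[-.075,.1,.13]))[0]-[180,150])*6.5)
E
```

```text
0 [385.35117591 472.7357755 ]
0.05 [384.59487268 456.40406799]
0.1 [383.04453855 439.80401462]
0.15 [380.69865741 422.98284522]
0.2 [377.55847022 405.98923354]
[356.45774663 447.60075561]
```

The angle is about 0.16, with about 27 mm left, which agrees with the finger height. I keep going slowly and relieve the sideways force.

Emit:
{"method": "send_rows", "body": {
  "steps": [-1,0.04,-0.03,0.3,0,-1,0.03,-0.03,0.3,0,-1,0.03,-0.03,0.3,0,-1,0.03,-0.02,0.3,0,-1,0.02,0,0.2,0,-1,0.01,0,0.2,0,-1,0,0,0,0]
}}

```text
clock: 11.75
position: [0.5081, -0.05, 0.1231]
ee_rot: [-0.003, 0.085, 0.996, 0.001]
contact_force: [-7.3, 1.7, -1.8]
width: 0.0001
gripper_force: 3.5
```

```bash
python3 -c "from h import *;st()"
```

```text
t 11.75 box TCP [-0.1137 -0.0814  0.1231] F box [-7.51  0.4  -1.84] yawerr deg -0.07 toolx/z [-0.985  0.17   0.006] [-0.006  0.002 -1.   ] w 0.0001
```

About 11 mm remain and the lid is held steadily at Fz = -1.8.

Emit:
{"method": "send_rows", "body": {
  "steps": [-1,0.01,0,0.1,0,-1,0.01,0,0.1,0,-1,0,0,0.1,0,-1,0.01,0,0.1,0,-1,0,0,0.1,0,-1,0,0,0.1,0,-1,0,0,0.1,0,-1,0,0,0,0]
}}

```text
clock: 12.55
position: [0.5077, -0.0499, 0.1161]
ee_rot: [-0.003, 0.085, 0.996, 0.001]
contact_force: [-6.8, 1.7, -2.2]
width: -0.0002
gripper_force: 3.6
```

```bash
python3 -c "from h import *;st()"
```

```text
t 12.55 box TCP [-0.1141 -0.0814  0.1161] F box [-6.96  0.5  -2.15] yawerr deg -0.07 toolx/z [-0.985  0.17   0.006] [-0.006  0.003 -1.   ] w -0.0002
```

Emit:
{"method": "send_rows", "body": {
  "steps": [-1,0,0,0.05,0,-1,0,0,0.05,0,-1,0,0,0.05,0,-1,0,0,0.05,0,-1,0,0,0,0]
}}

```text
clock: 13.05
position: [0.5076, -0.0499, 0.1141]
ee_rot: [-0.003, 0.086, 0.996, 0.001]
contact_force: [-7.8, 1.7, -1.9]
width: -0.0001
gripper_force: 3.7
```

```bash
python3 -c "from h import *;st()"
```

```text
t 13.05 box TCP [-0.1142 -0.0814  0.1141] F box [-7.96  0.4  -1.92] yawerr deg -0.07 toolx/z [-0.985  0.17   0.006] [-0.006  0.003 -1.   ] w -0.0001
```

Emit:
{"method": "send_rows", "body": {
  "steps": [-1,0,0,0.05,0,-1,0,0,0.05,0,-1,0,0,0.05,0,-1,0,0,0.05,0,-1,0,0,0,0]
}}

```text
clock: 13.55
position: [0.5075, -0.0499, 0.1121]
ee_rot: [-0.003, 0.085, 0.996, 0.001]
contact_force: [-6.3, 0.8, -1.9]
width: 0.0003
gripper_force: 3.7
```

```bash
python3 -c "from h import *;st()"
```

```text
t 13.55 box TCP [-0.1143 -0.0814  0.1121] F box [-6.36 -0.29 -1.88] yawerr deg -0.07 toolx/z [-0.985  0.17   0.006] [-0.006  0.003 -1.   ] w 0.0003
```

Emit:
{"method": "send_rows", "body": {
  "steps": [-1,0,0,0.05,0,-1,0,0,0.05,0,-1,0,0,0.05,0,-1,0,0,0.05,0,-1,0,0,0,0]
}}

```text
clock: 14.05
position: [0.5075, -0.0499, 0.1106]
ee_rot: [-0.003, 0.085, 0.996, 0.001]
contact_force: [-8.3, 1.4, 1.2]
width: -0.0001
gripper_force: 4.2
```

```bash
python3 -c "from h import *;st()"
```

```text
t 14.05 box TCP [-0.1143 -0.0814  0.1106] F box [-8.45 -0.03  1.22] yawerr deg -0.07 toolx/z [-0.985  0.17   0.006] [-0.006  0.002 -1.   ] w -0.0001
```

Fz has flipped to +1.2 N, so the lid is seated on the rim. I back straight off, then rise and check.

Emit:
{"method": "send_rows", "body": {
  "steps": [-1,0.1,0,0.02,0,-1,0.1,0,0,0,-1,0.1,0,0,0,-1,0.1,0,0,0,-1,0.3,0,0,0,-1,1,0,0,0,-1,2,0,0,0,-1,2,0,0,0,-1,0,0,-2,0,-1,0,0,-3,0,-1,0,0,-3,0,-1,0,0,0,0]
}}

```text
clock: 15.25
position: [0.4572, -0.0423, 0.1956]
ee_rot: [0.006, 0.085, 0.996, -0.001]
contact_force: [0.3, 0.7, 0.8]
width: -0.0002
gripper_force: 0.0
```

```bash
python3 - <<'E'
from h import *;from rig import *;import cv2
s=st();a=get_image("scene")["color"];b=get_image("side")["color"]
za=cv2.resize(a[150:280,180:310],(390,390),interpolation=cv2.INTER_CUBIC)
zb=cv2.resize(b[120:290,190:360],(390,390),interpolation=cv2.INTER_CUBIC)
cv2.imwrite("pics/z5.png",np.hstack([za,zb])[:,:,::-1])
p=proj(cam("scene"),b2w(B,[[-.1,.114,.13],[-.1,.114,.142],[-.1,-.114,.142]]));print((p-[180,150])*3)
E
```

```text
t 15.25 box TCP [-0.1651 -0.0825  0.1956] F box [0.13 0.74 0.76] yawerr deg -0.06 toolx/z [-0.985  0.17  -0.011] [ 0.011 -0.003 -1.   ] w -0.0002
[[177.85438888 218.18574254]
 [177.62535345 207.90384278]
 [281.84199688 124.47489437]]
```

View pics/z5.png

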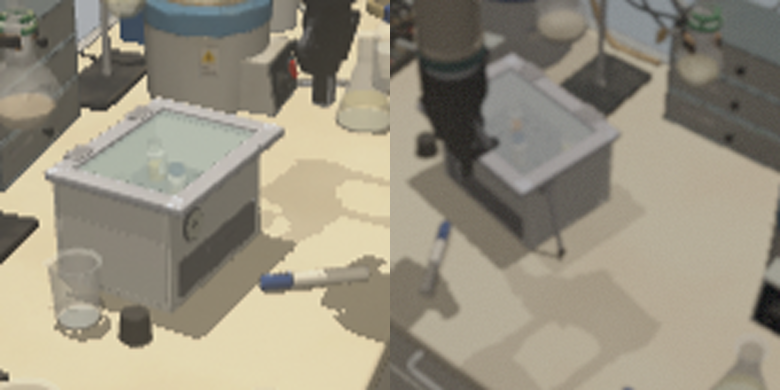

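The lid lies flat on the box, its front corner at (178,213). The rod hangs at the right side, from (548,185) to (560,250) in the right half, and the vials, beaker, stopper and marker are where they stood. I let things settle and hand in.

Emit:
{"method": "send_rows", "body": {
  "steps": [-1,0,0,0,0,-1,0,0,0,0,-1,0,0,0,0,-1,0,0,0,0,-1,0,0,0,0]
}}

```text
clock: 15.85
position: [0.4541, -0.0414, 0.1908]
ee_rot: [-0.0, 0.085, 0.996, 0.0]
contact_force: [0.3, -0.6, -0.1]
width: -0.0
gripper_force: 0.0
```

```bash
python3 -c "
from h import *;st()
from rig import sign_off;print(sign_off())"
```

```text
t 15.85 box TCP [-0.1684 -0.0821  0.1908] F box [ 0.41 -0.56 -0.09] yawerr deg -0.06 toolx/z [-0.985  0.17   0.001] [-0.001  0.    -1.   ] w -0.0
the job is handed in; nothing more can be done
None
```

I handed the job in at 15.9 s: the rod hangs at the box's right side and the lid went down on the finger to fully shut with no drop seen, but the finger had lifted it about 0.1 rad off the ball before pushing the rod out, so it was already carried rather than caught mid-fall.

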